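# Clear the slideway and run the stuck filling carriage home

## Robot

A 6-joint arm with a two-finger parallel gripper is mounted at the origin on the work surface. World frame = base frame: x ahead of the robot, y to its left, z up, the work surface at z = 0. Lengths are in m, angles in degrees, forces in N, time in s.
With the tool pointing down it reaches from about 0.375 to 0.9 m from the base axis. Payload 3.1 kg.
Tool frame: the origin (TCP) lies on the centre line of the jaws, within the pads' length; the fingertips stand 25 mm ahead of it and the grasp point (between the pads) lies 6 mm ahead of it; z points along the fingers, y is the line along which they close (so a half turn about z gives the same grasp; the last joint's range is limited). The gripper opens to 87 mm and grips with 3 to 60 N. Pads are 19 mm wide; open, the fingers measure 117 mm over their backs; the gripper's body (75 mm by 190 mm) begins 51 mm behind the grasp point.
Start: joints at [-82.993, 30.224, 82.088, -0, 67.689, -10.227], TCP at [0.185, -0.597, 0.248] pointing down, gripper open.
Joint ranges: [-176.69, 176.69], [-43.24, 126.21], [12.49, 139.97], [-82, 262], [0, 151.66], [-163.58, 163.58]. Speed limits (degrees/s): [159.86, 159.86, 180, 180, 180, 180].

## Interface

Orientations are given as a 3x3 rotation matrix whose columns are the frame's x, y, z axes.
In Python, from rig import bot, cams, models gives the robot as it stands. The module is installed in compiled form; this text tells all that it offers.
- The arm moves only by the shell command python3 -m handwheel 'ROWS' [OPENING]. ROWS is JSON, a list of rows, each a list of 6 numbers: the shift along the world's x, y, z each as a share of 1 m, from -1 to 1, then the turn, a rotation vector about the world's x, y, z each as a share of 2 rad, from -1 to 1. In form: [[dx, dy, dz, wx, wy, wz], ...]. A call has exactly 8 rows; each row is the pose to reach, as a shift and turn from the pose commanded when the call began; what a row does not reach only later rows make up. A row lasts 1/12 s, in which the tool goes at most 41.7 mm and 7.16 degrees, less where a joint would pass 70% of its speed; a pose out of reach is approached as far as the arm can. A call with a number of a shift or a turn outside -1 to 1 is refused whole. A call with a gripper value outside its range is refused whole. OPENING is the opening, from -1 (shut) to 1 (fully open), so that 0 is half open, set as the call begins (- or left out, the last holds). The fingers move at their own pace and stop on an object; the grip force is fixed at half the most. Time passes only in rows, so rows that repeat a pose let the fingers close, or fill a call up. It gives the time, the measured TCP pose, the force, the opening and the grip force at its end, in the units of the state.
- bot.read_state(): the state, without advancing time (a new reading comes with each control period).
- cams.capture(name): name is "side" or "top"; returns (picture, depth): 384x512x3 uint8, blue, green, red; 384x512 float32, m along the optical axis (not along the pixel's ray), 0 where there is no reading.
- cams.calibration(name): a dict with "mtx" (3x3 intrinsics, pixels), "R" (3x3) and "t" (3): a world point X has camera coordinates R X + t. Camera axes: x right, y down, z forward; pixel columns grow to the right and rows downward; lengths in m; the calibration is good to about 2 mm. A picture is of the moment at which its call begins. calibration takes no time and is no camera call.
- bot.hand_in(): hands the job in; it is judged then, once.
Trained networks look in the newest picture that a camera, given by its name, has taken for a name from the list of things; names that differ only in an ending like _2 or _b are one class to them, and where a whole thing is asked for, a point or a joint stands for the part that bears it (a point fixed in the world has none). Each returns a list of dicts, best first, with "conf" (0 to 1); they miss things now and then, are a little off and sometimes report something else, mostly with a low value. They report only what shows in the picture. A call takes as long as a camera call.
- models.spot_in(query, camera): "position" ([column, row] in pixels, amid what is visible of it).
- models.tip_of(query, camera): "position" ([column, row] in pixels: a listed point, or the origin of a listed thing).
The state is a dict: "time_s": time; "joint_positions": joint angles; "qvel": joint speeds; "tau": joint torques, N m; "position": TCP position; "tcp_rot": TCP orientation; "force": force on the tool from outside, world axes, zero at the start; "moment": the same for the moment, N m; "opening": opening from 0.0 (shut) to 1.0 (fully open); "grasp_force": force on a finger pad.
Only numpy, scipy, OpenCV 4.12 (cv2) and the standard library are available. Lean on these libraries where they do the work, as an engineer would, in place of code of your own. Each camera call takes 0.05 s, during which the arm holds its last target. There are 200 camera calls.

## Task

First clear the slideway of the keg filling station: put the flanged pipe spool, standing upright, and the double-ended spanner into the parts tray. Then push the carriage, which is stuck and takes a firm push to break free, along its slideway into the tunnel until it rests fully home on the end stop hidden inside, gently: do not let it race, slam or lean hard on the stop. Let go of it there, and leave the bottle, the jar and the can alone.

Things in the scene. Friction and masses are not known exactly. Their poses are not given: they have to be found in the camera images.
- rail: Fixed aluminium slideway bed, 100 wide (its x), 510 long (its y), top 20 above the table; origin under its centre, on the table. The carriage travels to its -y. At y -105 to -205 an opaque tunnel 132 wide, 82 high; behind it, y -205 to -280, a steel tower 140 wide, 302 high.
- carriage (a joint): Travel in m towards the rail's -y; 0 at the start, stuck. Black plate 110 wide, 150 long (rail y +90 to +240 at travel 0), top 36 above the table, with a flange (dia 52, top 56). Resists with 9 to 17 N for the first 10 mm or so, then breaks free and slides at 2 to 5 N, with flickers to 12 N as it judders; stays where left. Home is at 0.21 to 0.26, not known beforehand. Keep under 0.35 m/s.
- push_tab (a point): Middle of the top edge (111 above the table) of the upright steel tab at the carriage's rear: 50 wide (rail x), 10 thick (rail y), rising 75 above the plate; at rail x 0 and, at travel 0, rail y +230. Its rear face looks to the rail's +y; the plate ends 10 behind the tab's middle. It may be pushed from behind or pinched from above; it never reaches the tunnel.
- stop_buffer (a joint): The end-stop block hidden in the tunnel: how far it has been pushed back, in m; 0 unloaded, 0.001 per 15 N. Ahead of it a sprung feeler gives 8 mm at under 1 N, then the stiff block is met. More than 0.003 (45 N) is leaning too hard.
- spool: Loose stainless pipe spool, standing upright on the slideway between carriage and tunnel: two flanges of diameter 50 (each about 8 thick at the rim), waist of diameter 34, 50 high, 0.25 kg. Origin at the centre of its underside, z along its axis.
- spanner: Loose flat steel double-ended spanner lying across the slideway between carriage and tunnel: bar 18 wide, 10 thick, with a round head of diameter 28 at each end (centres 100 apart, 128 overall), 0.12 kg. Origin at the middle of its underside, x along its length.
- tray: Fixed grey parts tray beyond the slideway, 140 (its x) by 220 (its y), 25 high, open on top, walls 4 and floor about 4 thick. Origin at the centre of its underside on the table.
- bottle: Bystander: brown bottle, diameter 60, 190 high, standing. Origin at the centre of its underside.
- jar: Bystander: white jar, diameter 60, 80 high, standing past the rear end of the slideway. Origin at the centre of its underside.
- can: Bystander: bare metal can, diameter 60, 110 high, standing. Origin at the centre of its underside.
- feeler (a joint): Sprung feeler pin of the hidden end stop in the tunnel: how far the carriage's nose has pushed it in, in m. 0 while the carriage is still more than 8 mm short of home, growing 1 mm per mm over the last 8 mm, 0.008 when the carriage rests fully home against the stop block. Its spring gives under 1 N.

How it is judged (in metres and radians):
On the way, in this order (a step that is already met when the one before it is completed fails the run):
1. spool (upright) and spanner are in the tray, released, with the carriage not yet run in (x of spool in the frame of tray between -0.066 and 0.066 m and y of spool in the frame of tray between -0.106 and 0.106 m and z of each of spool, spanner in the frame of tray below 0.02 m and x of spanner in the frame of tray between -0.066 and 0.066 m and y of spanner in the frame of tray between -0.106 and 0.106 m and angle between spool's own z axis and vertical below 0.2 rad and contact force between the fingers and spool below 0.1 N and contact force between the fingers and spanner below 0.1 N and value of joint carriage below 0.03 m), for 0.2 s.
2. the carriage has broken free (value of joint carriage above 0.04 m), for 0.05 s.
At the end, for the whole second after the job is handed in: Spool upright (within 0.2 rad) and spanner lying in the tray, both at rest; carriage at rest within about 2 mm of its hidden end stop (feeler pressed in more than 6 mm of its 8, travel over 0.2 m) and released (x of spool in the frame of tray between -0.066 and 0.066 m and y of spool in the frame of tray between -0.106 and 0.106 m and z of each of spool, spanner in the frame of tray below 0.02 m and x of spanner in the frame of tray between -0.066 and 0.066 m and y of spanner in the frame of tray between -0.106 and 0.106 m and angle between spool's own z axis and vertical below 0.2 rad and linear speed of each of spool, spanner below 0.03 m/s and value of joint feeler above 0.006 m and value of joint carriage above 0.2 m and velocity of joint carriage between -0.01 and 0.01 m/s and contact force between the fingers and carriage below 0.1 N); the robot touches nothing.
It fails at once if the carriage races (faster than 0.35 m/s) (velocity of joint carriage above 0.35 m/s).
It fails at once if the carriage leans on the end stop with more than 45 N (value of joint stop_buffer above 0.003 m).
It fails at once if the bottle, the jar or the can is shifted by more than 30 mm (distance of any of bottle, jar, can from where it was at the start of the episode above 0.03 m).
It fails at once if the bottle, the jar or the can is tipped over (angle between any of bottle, jar, can's own z axis and vertical above 0.5 rad).
It also fails if it takes over 72 s, if anything falls off the work surface, if the arm or the gripper's body presses on something with over 40 N, if the wrist force passes 120 N, or if a joint passes its speed limit or range.

## Working session

There is one attempt and no reset: what is moved stays moved. The work goes in short steps, Python scripts to look and compute and a shell command to move; the robot and the scene stay as the last step left them, time stands still between calls to the robot, and variables do not carry over. Pictures are saved under pics/ and viewed, at most 10 in all, crops included, and the job is handed in when it is done.

```bash
mkdir -p pics; cat > h.py <<'E'
import numpy as np, cv2
from rig import bot, cams, models
def cap(n,save=None):
    im,d=cams.capture(n)
    if save: cv2.imwrite('pics/'+save,im)
    return im,d
def ray(n,px):
    c=cams.calibration(n);K,R,t=map(np.array,(c["mtx"],c["R"],c["t"]))
    return -R.T@t.ravel(), R.T@np.linalg.inv(K)@np.array([px[0],px[1],1.])
def atz(n,px,z):
    o,v=ray(n,px); return o+v*(z-o[2])/v[2]
def atd(n,px,d):
    o,v=ray(n,px); return o+v*d[int(round(px[1])),int(round(px[0]))]
def proj(n,X):
    c=cams.calibration(n);K,R,t=map(np.array,(c["mtx"],c["R"],c["t"]))
    p=K@(R@np.array(X)+t.ravel()); return p[:2]/p[2]
def cloud(n,d):
    c=cams.calibration(n);K,R,t=map(np.array,(c["mtx"],c["R"],c["t"]))
    v,u=np.mgrid[:d.shape[0],:d.shape[1]]
    P=np.stack([(u-K[0,2])/K[0,0]*d,(v-K[1,2])/K[1,1]*d,d],-1)
    return (P-t.ravel())@R
E
python3 - <<'E'
from h import *
np.set_printoptions(precision=4,suppress=True)
for n in("top","side"):
    im,d=cap(n,n+"0.png")
    np.save(n+"0.npy",d)
    for q in ["spool","spanner","tray","push_tab","rail","carriage","jar","can","bottle"]:
        for f in (models.spot_in,models.tip_of):
            if f is models.tip_of and q in("carriage",):continue
            for r in f(q,n)[:1]:
                p=r["position"]; print(n,q,f.__name__,np.round(p),round(r["conf"],2),atd(n,p,d), atz(n,p,0) )
s=bot.read_state();print(s["time_s"],s["position"],s["tcp_rot"],s["force"])
E
```

```text
top spool call [296. 249.] 0.85 [ 0.4647 -0.0175  0.0673] [ 0.4605 -0.0237  0.    ]
top spool call [294. 251.] 0.83 [ 0.4622 -0.0132  0.0713] [ 0.4574 -0.0193  0.    ]
top spanner call [266. 249.] 0.8 [0.4609 0.0454 0.0273] [0.4592 0.0451 0.    ]
top spanner call [269. 249.] 0.67 [0.4601 0.0398 0.0193] [0.4589 0.0395 0.    ]
top tray call [258. 155.] 0.72 [0.6809 0.0694 0.005 ] [0.6819 0.0695 0.    ]
top tray call [176. 164.] 0.61 [0.6418 0.2475 0.0798] [0.6552 0.2677 0.    ]
top push_tab call [208. 239.] 0.62 [0.4814 0.1735 0.0573] [0.479  0.1822 0.    ]
top push_tab call [171. 236.] 0.85 [0.4841 0.2687 0.0032] [0.484  0.2695 0.    ]
top rail call [360. 253.] 0.62 [ 0.461  -0.1519  0.082 ] [ 0.4553 -0.1741  0.    ]
top rail call [282. 246.] 0.75 [0.4675 0.0092 0.0201] [0.4664 0.0081 0.    ]
top carriage call [209. 241.] 0.61 [0.4774 0.1708 0.0548] [0.4749 0.179  0.    ]
top jar call [296. 250.] 0.74 [ 0.4634 -0.018   0.0697] [ 0.4589 -0.0245  0.    ]
top jar call [130. 200.] 0.72 [0.5612 0.3414 0.0809] [0.5663 0.372  0.    ]
top can call [266. 250.] 0.45 [0.4596 0.0449 0.0308] [0.45
[... 1069 characters left out ...]
]
side carriage call [291. 233.] 0.66 [0.4738 0.2429 0.1036] [0.4718 0.1492 0.    ]
side jar call [248. 290.] 0.93 [0.5611 0.3886 0.0728] [0.5676 0.3383 0.    ]
side jar call [250. 302.] 0.55 [0.5574 0.3926 0.0303] [0.5598 0.3729 0.    ]
side can call [228. 128.] 0.57 [ 0.6923 -0.206   0.0811] [ 0.7128 -0.3225  0.    ]
side can call [227. 139.] 0.73 [ 0.6962 -0.2042  0.04  ] [ 0.706  -0.2587  0.    ]
side bottle call [216. 248.] 0.78 [0.6455 0.3003 0.0983] [0.6651 0.2191 0.    ]
side bottle call [218. 268.] 0.8 [0.6434 0.3032 0.0269] [0.6483 0.2829 0.    ]
1.8 [ 0.1852 -0.5969  0.2475] [[ 0.9551  0.2963 -0.    ]
 [ 0.2963 -0.9551  0.    ]
 [-0.     -0.     -1.    ]] [-0.0705 -0.7262  0.0451]
```

View pics/top0.png

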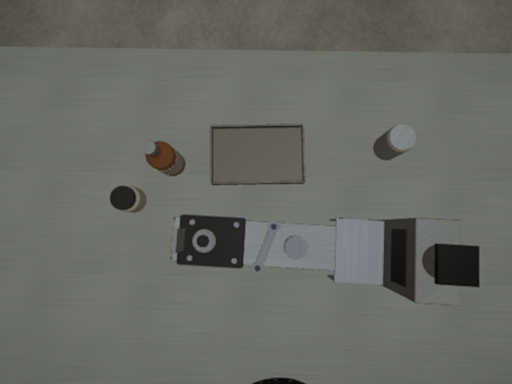

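View pics/side0.png

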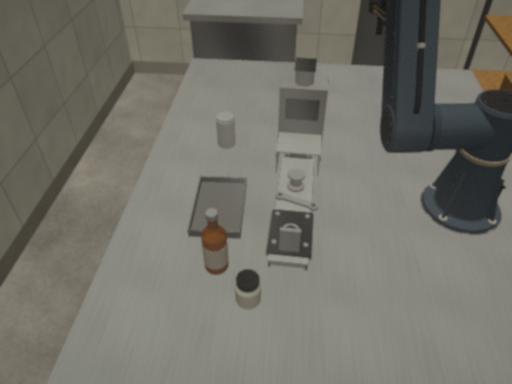

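```bash
python3 - <<'E'
from h import *
np.set_printoptions(precision=4,suppress=True)
for n in("top","side"):
    d=np.load(n+"0.npy");P=cloud(n,d);X,Y,Z=P[...,0],P[...,1],P[...,2];ok=d>0
    def rep(l,m):
        m&=ok; q=P[m]
        if len(q)<8: print(n,l,len(q));return
        mm=cv2.minAreaRect(q[:,:2].astype(np.float32)*1000)
        print(n,l,len(q),q.mean(0),'min',q.min(0),'max',q.max(0),mm)
    r=(X>.38)&(X<.56)
    rep('spooltop',r&(Y>-.06)&(Y<.1)&(Z>.062)&(Z<.085))
    rep('spanner',r&(Y>.02)&(Y<.09)&(Z>.0245)&(Z<.036))
    rep('tab',r&(Y>.1)&(Y<.3)&(Z>.095)&(Z<.125))
    rep('plate',r&(Y>.05)&(Y<.3)&(Z>.031)&(Z<.041))
    rep('flange',r&(Y>.1)&(Y<.22)&(Z>.051)&(Z<.06))
    rep('tunnel',r&(Y>-.3)&(Y<-.05)&(Z>.076)&(Z<.088))
    rep('tower',r&(Z>.27)&(Y>-.4)&(Y<-.1))
    rep('traywall',(X>.58)&(X<.78)&(Y>-.12)&(Y<.2)&(Z>.02)&(Z<.03))
E
```

```text
top spooltop 425 [ 0.471  -0.0184  0.0696] min [ 0.4467 -0.0418  0.0644] max [0.4955 0.0058 0.0742] ((471.1180725097656, -18.0165958404541), (48.737850189208984, 47.536563873291016), 1.2816373109817505)
top spanner 488 [0.4653 0.0478 0.0298] min [0.4076 0.02   0.0255] max [0.5272 0.0766 0.0334] ((467.07623291015625, 47.19207763671875), (26.170238494873047, 126.84269714355469), 69.86551666259766)
top tab 153 [0.4801 0.2336 0.1086] min [0.4555 0.2291 0.0959] max [0.5044 0.2408 0.1133] ((479.95477294921875, 234.61671447753906), (10.250322341918945, 49.21517562866211), 87.2534408569336)
top plate 2831 [0.477  0.1625 0.0357] min [0.4081 0.0506 0.031 ] max [0.5364 0.246  0.0409] ((474.04443359375, 148.30592346191406), (196.81166076660156, 121.58768463134766), 86.6593017578125)
top flange 309 [0.4784 0.1846 0.056 ] min [0.4573 0.1635 0.0515] max [0.4989 0.2071 0.0599] ((478.0300598144531, 185.26806640625), (41.42526626586914, 43.662010192871094), 1.0958307981491089)
top tunnel 3132 [ 0.4666 -0.1504  0.0818] min [ 0.3976 -0.2034  0.0761] max [ 0.5342 -0.0973  0.0879] ((467.960205078125, -149
[... 1370 characters left out ...]
621643066406, 172.86476135253906), (38.221012115478516, 21.286924362182617), 1.0572932958602905)
side tunnel 966 [ 0.4643 -0.1489  0.0823] min [ 0.3937 -0.2057  0.0762] max [ 0.5319 -0.0933  0.088 ] ((464.73028564453125, -149.7057647705078), (111.07789611816406, 138.0196075439453), 87.56360626220703)
side tower 383 [ 0.4623 -0.2238  0.2948] min [ 0.4317 -0.267   0.2701] max [ 0.4931 -0.1999  0.3048] ((462.248291015625, -233.77285766601562), (67.46145629882812, 59.749942779541016), 87.91779327392578)
side traywall 328 [0.6827 0.0694 0.0239] min [ 0.6066 -0.0397  0.02  ] max [0.7535 0.1869 0.0293] ((680.48046875, 73.55006408691406), (140.46932983398438, 225.88848876953125), 2.2298197746276855)
```

The top view shows the spool at about (296,247), the spanner around (265,247) slanting across the rail, the carriage at (210,241), the tray at (257,155) and the tower top at (457,265). The side view agrees. The tower is 0.30 m high and stands on the direct path, so I go over it.

```bash
python3 -m handwheel '[[0,0,0.04,0,0,0.06],[0,0,0.08,0,0,0.12],[0,0,0.125,0,0,0.18],[0.015,0.03,0.125,0,0,0.24],[0.035,0.07,0.125,0,0,0.3],[0.055,0.11,0.125,0,0,0.36],[0.075,0.15,0.125,0,0,0.42],[0.095,0.185,0.125,0,0,0.48]]' 1
```

```text
time_s: 2.47
position: [0.2766, -0.4168, 0.3727]
tcp_rot: [[0.3, 0.954, 0.0], [0.954, -0.3, -0.0], [-0.0, 0.0, -1.0]]
force: [1.2, 0.0, 0.6]
opening: 1.001
grasp_force: 0.0
```

```bash
python3 -m handwheel '[[0.017,0.036,0,0,0,0.05],[0.034,0.072,0,0,0,0.1],[0.051,0.108,0,0,0,0.155],[0.068,0.144,0,0,0,0.155],[0.086,0.18,0,0,0,0.155],[0.103,0.216,0,0,0,0.155],[0.12,0.252,0,0,0,0.155],[0.137,0.288,0,0,0,0.155]]'; python3 -m handwheel '[[0.018,0.037,0,0,0,0],[0.036,0.074,0,0,0,0],[0.053,0.107,-0.012,0,0,0],[0.053,0.107,-0.05,0,0,0],[0.053,0.107,-0.09,0,0,0],[0.053,0.107,-0.13,0,0,0],[0.053,0.107,-0.17,0,0,0],[0.053,0.107,-0.2,0,0,0]]'
```

```text
time_s: 3.13
position: [0.4138, -0.1288, 0.3729]
tcp_rot: [[0.0, 1.0, 0.001], [1.0, -0.0, -0.001], [-0.001, 0.001, -1.0]]
force: [0.3, -0.3, -0.2]
opening: 0.997
grasp_force: 0.0
time_s: 3.8
position: [0.4654, -0.0231, 0.1703]
tcp_rot: [[-0.001, 1.0, -0.002], [1.0, 0.001, 0.0], [0.0, -0.002, -1.0]]
force: [0.2, -1.1, -0.4]
opening: 1.005
grasp_force: 0.0
```

```bash
python3 -m handwheel '[[0,0,-0.03,0,0,0],[0,0,-0.06,0,0,0],[0,0,-0.08,0,0,0],[0,0,-0.08,0,0,0],[0,0,-0.08,0,0,0],[0,0,-0.08,0,0,0],[0,0,-0.08,0,0,0],[0,0,-0.08,0,0,0]]'
```

```text
time_s: 4.47
position: [0.4674, -0.024, 0.094]
tcp_rot: [[-0.0, 1.0, 0.003], [1.0, 0.0, -0.001], [-0.001, 0.003, -1.0]]
force: [0.6, 0.3, -0.5]
opening: 0.998
grasp_force: 0.0
```

```bash
python3 -m handwheel '[[0.003,0.007,-0.015,0,0,0],[0.003,0.007,-0.03,0,0,0],[0.003,0.007,-0.043,0,0,0],[0.003,0.007,-0.043,0,0,0],[0.003,0.007,-0.043,0,0,0],[0.003,0.007,-0.043,0,0,0],[0.003,0.007,-0.043,0,0,0],[0.003,0.007,-0.043,0,0,0]]';python3 -m handwheel '[[0,0,0,0,0,0],[0,0,0,0,0,0],[0,0,0,0,0,0],[0,0,0,0,0,0],[0,0,0,0,0,0],[0,0,0,0,0,0],[0,0,0,0,0,0],[0,0,0,0,0,0]]' -1; python3 -c "
from h import *
cap('side','s1.png');cap('top')"
```

```text
time_s: 5.13
position: [0.47, -0.0169, 0.0504]
tcp_rot: [[0.0, 1.0, 0.002], [1.0, -0.0, -0.001], [-0.001, 0.002, -1.0]]
force: [-0.5, -0.4, 0.1]
opening: 1.0
grasp_force: 0.0
time_s: 5.8
position: [0.4693, -0.0167, 0.0495]
tcp_rot: [[0.0, 1.0, -0.0], [1.0, -0.0, 0.0], [0.0, -0.0, -1.0]]
force: [-0.2, -0.5, -0.5]
opening: 0.563
grasp_force: 30.0
```

View pics/s1.png

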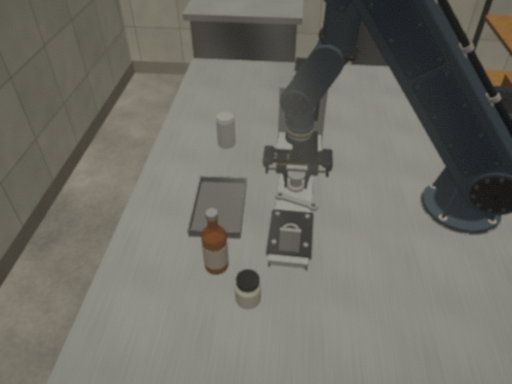

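The spool is held at about (297,182): an opening of 49 mm matches its flanges. Next, into the tray.

```bash
python3 -m handwheel '[[0,0,0.03,0,0,0],[0,0,0.06,0,0,0],[0.036,0.003,0.06,0,0,0],[0.072,0.007,0.06,0,0,0],[0.108,0.01,0.06,0,0,0],[0.144,0.013,0.06,0,0,0],[0.18,0.016,0.06,0,0,0],[0.213,0.017,0.06,0,0,0]]';python3 -m handwheel '[[0,0,0,0,0,0],[0,0,-0.02,0,0,0],[0,0,-0.04,0,0,0],[0,0,-0.055,0,0,0],[0,0,-0.065,0,0,0],[0,0,-0.071,0,0,0],[0,0,-0.071,0,0,0],[0,0,-0.071,0,0,0]]'
```

```text
time_s: 6.57
position: [0.6837, 0.001, 0.1089]
tcp_rot: [[-0.0, 1.0, -0.001], [1.0, 0.0, 0.0], [0.0, -0.001, -1.0]]
force: [0.8, -0.5, -4.0]
opening: 0.56
grasp_force: 30.0
time_s: 7.23
position: [0.6824, 0.0003, 0.0385]
tcp_rot: [[0.0, 1.0, -0.0], [1.0, -0.0, 0.0], [0.0, -0.0, -1.0]]
force: [0.8, -0.4, -2.9]
opening: 0.561
grasp_force: 30.0
```

```bash
python3 -m handwheel '[[0,0,-0.001,0,0,0],[0,0,-0.002,0,0,0],[0,0,-0.003,0,0,0],[0,0,-0.004,0,0,0],[0,0,-0.0045,0,0,0],[0,0,-0.0045,0,0,0],[0,0,-0.0045,0,0,0],[0,0,-0.0045,0,0,0]]';python3 -m handwheel '[[0,0,0,0,0,0],[0,0,0,0,0,0],[0,0,0,0,0,0],[0,0,0.02,0,0,0],[0,0,0.05,0,0,0],[0,0,0.08,0,0,0],[0,0,0.11,0,0,0],[0,0,0.14,0,0,0]]' 0.45;  python3 - <<'E'
from h import *
im,d=cap("side","s2.png");P=cloud("side",d)
im,d=cap("top");P2=cloud("top",d)
for Q in(P,P2):
    m=(Q[...,0]>.38)&(Q[...,0]<.56)&(Q[...,1]>.01)&(Q[...,1]<.088)&(Q[...,2]>.0245)&(Q[...,2]<.036)
    q=Q[m]; 
    if len(q)>20:
        print(len(q),q.mean(0),cv2.minAreaRect(q[:,:2].astype(np.float32)*1000)); c=np.cov(q[:,:2].T);w,v=np.linalg.eigh(c);print(np.degrees(np.arctan2(v[1,1],v[0,1])),np.sqrt(w))
        a=q[(q[:,0]<.43)];b=q[q[:,0]>.50];print(len(a),a.mean(0),len(b),b.mean(0))
    m=(abs(Q[...,0]-.683)<.06)&(abs(Q[...,1])<.04)&(Q[...,2]>.04)&(Q[...,2]<.07);print("spool",m.sum(),Q[m].mean(0) if m.any() else 0)
E
```

```text
time_s: 7.9
position: [0.6824, 0.0003, 0.0341]
tcp_rot: [[-0.0, 1.0, 0.0], [1.0, 0.0, -0.0], [-0.0, 0.0, -1.0]]
force: [-0.5, 0.2, -2.2]
opening: 0.561
grasp_force: 30.0
time_s: 8.57
position: [0.6824, 0.0003, 0.1759]
tcp_rot: [[-0.0, 1.0, 0.001], [1.0, 0.0, -0.0], [-0.0, 0.001, -1.0]]
force: [1.6, 0.3, 0.8]
opening: 0.73
grasp_force: 0.0
278 [0.4646695  0.05106347 0.02957376] ((468.36468505859375, 59.528892517089844), (54.01262283325195, 127.67298126220703), 69.95262145996094)
159.57054061987125 [0.00764423 0.03796082]
64 [0.41753716 0.06785834 0.02982086] 64 [0.51196968 0.03402348 0.02963458]
spool 183 [0.68136991 0.00355583 0.05301826]
spool 0 0
```

View pics/s2.png

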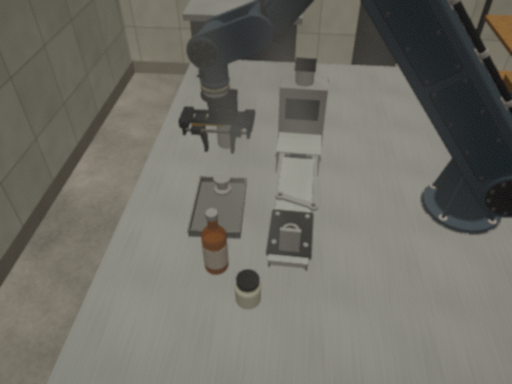

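The spool stands upright in the tray at (222,184), and the spanner at (297,200) hasn't moved. Next, the spanner.

```bash
python3 -m handwheel '[[-0.03,0.007,0,0,0,0.06],[-0.06,0.014,0,0,0,0.12],[-0.09,0.021,0,0,0,0.18],[-0.12,0.028,0,0,0,0.24],[-0.15,0.035,0,0,0,0.3],[-0.18,0.042,0,0,0,0.36],[-0.21,0.048,-0.02,0,0,0.42],[-0.216,0.048,-0.04,0,0,0.48]]' -0.03;python3 -m handwheel '[[0,0,-0.02,0,0,0.06],[0,0,-0.04,0,0,0.127],[0,0,-0.06,0,0,0.127],[0,0,-0.06,0,0,0.127],[0,0,-0.06,0,0,0.127],[0,0,-0.06,0,0,0.127],[0,0,-0.06,0,0,0.127],[0,0,-0.06,0,0,0.127]]'
```

```text
time_s: 9.33
position: [0.4602, 0.0499, 0.1343]
tcp_rot: [[-0.823, 0.568, -0.005], [0.568, 0.823, 0.001], [0.005, -0.002, -1.0]]
force: [-0.1, -0.0, -0.5]
opening: 0.488
grasp_force: 0.0
time_s: 10.0
position: [0.4672, 0.0482, 0.0751]
tcp_rot: [[-0.937, 0.349, 0.002], [0.349, 0.937, -0.0], [-0.002, 0.001, -1.0]]
force: [-0.0, 0.3, 0.2]
opening: 0.486
grasp_force: 0.0
```

```bash
python3 -m handwheel '[[0,0,-0.01,0,0,0],[0,0,-0.02,0,0,0],[0,0,-0.0285,0,0,0],[0,0,-0.0285,0,0,0],[0,0,-0.0285,0,0,0],[0,0,-0.0285,0,0,0],[0,0,-0.0285,0,0,0],[0,0,-0.0285,0,0,0]]';python3 -m handwheel '[[0,0,0,0,0,0],[0,0,0,0,0,0],[0,0,0,0,0,0],[0,0,0,0,0,0],[0,0,0,0,0,0],[0,0,0.02,0,0,0],[0,0,0.04,0,0,0],[0,0,0.06,0,0,0]]' -1
```

```text
time_s: 10.67
position: [0.4666, 0.0483, 0.0454]
tcp_rot: [[-0.937, 0.349, 0.0], [0.349, 0.937, -0.0], [-0.0, 0.0, -1.0]]
force: [-0.5, -0.5, 0.9]
opening: 0.485
grasp_force: 0.2
time_s: 11.33
position: [0.4656, 0.0484, 0.1057]
tcp_rot: [[-0.937, 0.349, -0.002], [0.349, 0.937, 0.0], [0.002, -0.001, -1.0]]
force: [-0.0, -1.2, -0.6]
opening: 0.204
grasp_force: 30.0
```

```bash
python3 -m handwheel '[[0,0,0.02,0,0,-0.06],[0.03,0.007,0.02,0,0,-0.12],[0.06,0.014,0.02,0,0,-0.18],[0.09,0.021,0.02,0,0,-0.24],[0.12,0.028,0.02,0,0,-0.3],[0.15,0.035,0.02,0,0,-0.36],[0.18,0.045,0.02,0,0,-0.42],[0.217,0.056,0.02,0,0,-0.48]]';python3 -m handwheel '[[0,0,0,0,0,-0.06],[0,0,0,0,0,-0.127],[0,0,-0.02,0,0,-0.127],[0,0,-0.04,0,0,-0.127],[0,0,-0.06,0,0,-0.127],[0,0,-0.075,0,0,-0.127],[0,0,-0.085,0,0,-0.127],[0,0,-0.085,0,0,-0.127]]'
```

```text
time_s: 12.0
position: [0.6825, 0.1046, 0.1247]
tcp_rot: [[-0.245, 0.969, -0.004], [0.969, 0.245, -0.0], [0.001, -0.004, -1.0]]
force: [0.5, -0.6, -1.7]
opening: 0.203
grasp_force: 30.0
time_s: 12.67
position: [0.6812, 0.1042, 0.0375]
tcp_rot: [[0.0, 1.0, -0.006], [1.0, -0.0, -0.0], [-0.0, -0.006, -1.0]]
force: [-0.3, 0.2, -0.8]
opening: 0.203
grasp_force: 30.0
```

```bash
python3 -m handwheel '[[0,0,-0.002,0,0,0],[0,0,-0.004,0,0,0],[0,0,-0.006,0,0,0],[0,0,-0.007,0,0,0],[0,0,-0.007,0,0,0],[0,0,-0.007,0,0,0],[0,0,-0.007,0,0,0],[0,0,-0.007,0,0,0]]'
```

```text
time_s: 13.33
position: [0.6836, 0.1043, 0.0339]
tcp_rot: [[0.0, 1.0, 0.001], [1.0, -0.0, -0.0], [-0.0, 0.001, -1.0]]
force: [0.1, 0.7, -1.0]
opening: 0.202
grasp_force: 30.0
```

```bash
python3 -m handwheel '[[0,0,-0.001,0,0,0],[0,0,-0.002,0,0,0],[0,0,-0.003,0,0,0],[0,0,-0.0035,0,0,0],[0,0,-0.0035,0,0,0],[0,0,-0.0035,0,0,0],[0,0,-0.0035,0,0,0],[0,0,-0.0035,0,0,0]]';python3 -m handwheel '[[0,0,0,0,0,0],[0,0,0,0,0,0],[0,0,0,0,0,0],[0,0,0.02,0,0,0],[0,0,0.05,0,0,0],[0,0,0.09,0,0,0],[0,0,0.13,0,0,0],[0,0,0.17,0,0,0]]' -0.03;  python3 - <<'E'
from h import *
im,d=cap("side","s3.png");P=cloud("side",d)
for q in("spool","spanner"):print(q,[(r["conf"],atz("side",r["position"],.005)) for r in models.tip_of(q,"side")[:2]])
Q=P;m=(abs(Q[...,0]-.683)<.06)&(Q[...,1]>.04)&(Q[...,1]<.165)&(Q[...,2]>.0095)&(Q[...,2]<.03);q=Q[m];print(len(q),q.mean(0),q.min(0),q.max(0),cv2.minAreaRect(q[:,:2].astype(np.float32)*1000))
E
```

```text
time_s: 14.0
position: [0.6834, 0.1043, 0.0301]
tcp_rot: [[0.0, 1.0, 0.0], [1.0, -0.0, 0.0], [0.0, 0.0, -1.0]]
force: [-0.2, -0.3, -0.9]
opening: 0.203
grasp_force: 30.0
time_s: 14.67
position: [0.683, 0.1043, 0.2017]
tcp_rot: [[0.0, 1.0, -0.001], [1.0, -0.0, 0.0], [0.0, -0.001, -1.0]]
force: [0.7, -0.2, -0.5]
opening: 0.482
grasp_force: 0.0
spool [(0.81, array([6.68394327e-01, 6.21014150e-04, 5.00000000e-03]))]
spanner [(0.58, array([0.69210691, 0.11613865, 0.005     ]))]
114 [0.68379982 0.07513443 0.01374886] [0.66985225 0.04389266 0.00960214] [0.74290959 0.16299334 0.02057366] ((699.5519409179688, 106.81292724609375), (131.3877716064453, 60.54290771484375), 74.29334259033203)
```

View pics/s3.png

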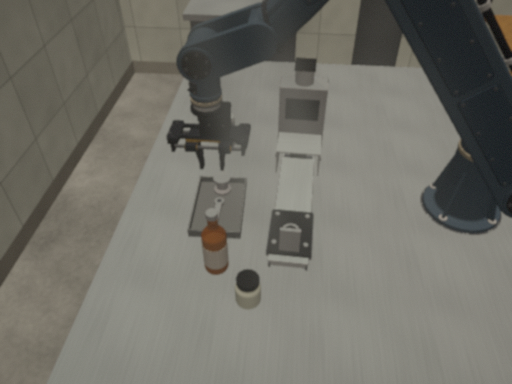

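The spanner lies in the tray at (219,205), and the fingers are clear. Next I pinch the push tab.

```bash
python3 -m handwheel '[[-0.035,0,0,0,0,0.06],[-0.07,0,0,0,0,0.12],[-0.105,0.02,0,0,0,0.18],[-0.135,0.045,0,0,0,0.24],[-0.16,0.07,0,0,0,0.3],[-0.18,0.095,0,0,0,0.36],[-0.195,0.12,0,0,0,0.42],[-0.204,0.132,0,0,0,0.48]]';python3 -m handwheel '[[0,0,0,0,0,0.06],[0,0,0,0,0,0.12],[0,0,0,0,0,0.18],[0,0,0,0,0,0.24],[0,0,0,0,0,0.288],[0,0,-0.01,0,0,0.288],[0,0,-0.02,0,0,0.288],[0,0,-0.02,0,0,0.288]]'; python3 - <<'E'
from h import *
im,d=cap("side");P=cloud("side",d);X,Y,Z=P[...,0],P[...,1],P[...,2]
m=(X>.43)&(X<.53)&(Y>.1)&(Y<.3)&(Z>.06)&(Z<.113);q=P[m];print(len(q),q.mean(0),q.min(0),q.max(0))
s=bot.read_state();print(s["position"],s["tcp_rot"],s["joint_positions"])
E
```

```text
time_s: 15.48
position: [0.4759, 0.2382, 0.1989]
tcp_rot: [[-0.824, 0.567, -0.004], [0.567, 0.824, -0.0], [0.003, -0.002, -1.0]]
force: [0.3, 0.1, 0.0]
opening: 0.485
grasp_force: 0.0
time_s: 16.15
position: [0.4773, 0.2357, 0.1771]
tcp_rot: [[-0.999, 0.037, -0.006], [0.037, 0.999, -0.002], [0.006, -0.002, -1.0]]
force: [-1.1, -0.1, -0.0]
opening: 0.483
grasp_force: 0.0
352 [0.47817087 0.24045317 0.08954509] [0.45304125 0.23067619 0.06008567] [0.50288746 0.24503891 0.11246769]
[0.47782321 0.23581057 0.17786925] [[-0.9993182   0.03659447 -0.00489724]
 [ 0.03660095  0.99932919 -0.00124097]
 [ 0.00484855 -0.00141936 -0.99998724]] [ 1.42430251e+01  2.88621032e+01  9.90818670e+01  1.50125635e-04
  5.23454908e+01 -7.36596907e+01]
```

```bash
python3 -m handwheel '[[0,0,-0.015,0,0,0],[0,0,-0.03,0,0,0],[0,0,-0.045,0,0,0],[0,0,-0.06,0,0,0],[0,0,-0.07,0,0,0],[0,0,-0.07,0,0,0],[0,0,-0.07,0,0,0],[0,0,-0.07,0,0,0]]'; python3 -m handwheel '[[0,0,0,0,0,0],[0,0,0,0,0,0],[0,0,0,0,0,0],[0,0,0,0,0,0],[0,0,0,0,0,0],[0,0,0,0,0,0],[0,0,0,0,0,0],[0,0,0,0,0,0]]' -1
```

```text
time_s: 16.87
position: [0.4799, 0.2364, 0.1105]
tcp_rot: [[-0.999, 0.035, 0.001], [0.035, 0.999, 0.0], [-0.001, 0.0, -1.0]]
force: [0.4, -0.5, -0.2]
opening: 0.486
grasp_force: 0.0
time_s: 17.53
position: [0.4795, 0.2364, 0.1102]
tcp_rot: [[-0.999, 0.035, 0.0], [0.035, 0.999, 0.0], [-0.0, 0.0, -1.0]]
force: [-0.2, -0.5, 1.3]
opening: 0.113
grasp_force: 30.0
```

The tab is gripped (9.8 mm). First I break the carriage free slowly.

```bash
python3 -m handwheel '[[0,-0.002,0,0,0,0],[0,-0.004,0,0,0,0],[0,-0.006,0,0,0,0],[0,-0.008,0,0,0,0],[0,-0.011,0,0,0,0],[-0.001,-0.014,0,0,0,0],[-0.001,-0.017,0,0,0,0],[-0.001,-0.02,0,0,0,0]]'
```

```text
time_s: 18.2
position: [0.4789, 0.22, 0.1103]
tcp_rot: [[-0.999, 0.037, 0.002], [0.037, 0.999, 0.006], [-0.002, 0.006, -1.0]]
force: [-0.3, 13.8, 0.1]
opening: 0.111
grasp_force: 30.0
```

```bash
python3 -m handwheel '[[0,-0.005,0,0,0,0],[0,-0.011,0,0,0,0],[-0.001,-0.018,0,0,0,0],[-0.001,-0.026,0,0,0,0],[-0.001,-0.034,0,0,0,0],[-0.0015,-0.042,0,0,0,0],[-0.002,-0.05,0,0,0,0],[-0.002,-0.058,0,0,0,0]]'; python3 -m handwheel '[[0,-0.007,0,0,0,0],[0,-0.014,0,0,0,0],[-0.001,-0.022,0,0,0,0],[-0.001,-0.03,0,0,0,0],[-0.001,-0.038,0,0,0,0],[-0.0015,-0.046,0,0,0,0],[-0.002,-0.053,0,0,0,0],[-0.002,-0.06,0,0,0,0]]'
```

```text
time_s: 18.87
position: [0.4769, 0.1618, 0.1103]
tcp_rot: [[-0.999, 0.038, 0.002], [0.038, 0.999, 0.007], [-0.002, 0.007, -1.0]]
force: [-0.7, 18.3, 0.7]
opening: 0.112
grasp_force: 30.0
time_s: 19.53
position: [0.4748, 0.1014, 0.1102]
tcp_rot: [[-0.999, 0.038, 0.002], [0.038, 0.999, 0.006], [-0.002, 0.006, -1.0]]
force: [1.7, 16.8, 1.5]
opening: 0.117
grasp_force: 30.0
```

```bash
python3 -m handwheel '[[0,-0.007,0,0,0,0],[0,-0.015,0,0,0,0],[-0.001,-0.024,0,0,0,0],[-0.001,-0.033,0,0,0,0],[-0.001,-0.042,0,0,0,0],[-0.0015,-0.048,0,0,0,0],[-0.002,-0.053,0,0,0,0],[-0.002,-0.056,0,0,0,0]]'; python3 -m handwheel '[[0,0,0,0,0,0],[0,0,0,0,0,0],[0,0,0,0,0,0],[0,0,0,0,0,0],[0,0,0,0,0,0],[0,0,0,0,0,0],[0,0,0,0,0,0],[0,0,0,0,0,0]]'; python3 -m handwheel '[[0,-0.0005,0,0,0,0],[0,-0.001,0,0,0,0],[0,-0.0015,0,0,0,0],[0,-0.002,0,0,0,0],[0,-0.0025,0,0,0,0],[0,-0.003,0,0,0,0],[0,-0.003,0,0,0,0],[0,-0.003,0,0,0,0]]'
```

```text
time_s: 20.2
position: [0.4729, 0.044, 0.1102]
tcp_rot: [[-0.999, 0.037, 0.002], [0.037, 0.999, 0.003], [-0.001, 0.003, -1.0]]
force: [2.0, 10.9, 1.6]
opening: 0.11
grasp_force: 30.0
time_s: 20.87
position: [0.4728, 0.0421, 0.1102]
tcp_rot: [[-0.999, 0.035, 0.001], [0.035, 0.999, -0.0], [-0.001, -0.0, -1.0]]
force: [1.3, 1.5, 3.9]
opening: 0.111
grasp_force: 30.0
time_s: 21.53
position: [0.4727, 0.0389, 0.1102]
tcp_rot: [[-0.999, 0.034, 0.001], [0.034, 0.999, -0.001], [-0.001, -0.001, -1.0]]
force: [1.7, 1.3, 5.4]
opening: 0.115
grasp_force: 30.0
```

```bash
cat > g.py <<'E'
import sys
from rig import bot
s=bot.read_state();f=s["force"][1];print("fy %.1f travel %.4f"%(f,.2364-s["position"][1]));sys.exit(f>8)
E
python3 -m handwheel '[[0,-0.001,0,0,0,0],[0,-0.002,0,0,0,0],[0,-0.003,0,0,0,0],[0,-0.004,0,0,0,0],[0,-0.005,0,0,0,0],[0,-0.006,0,0,0,0],[0,-0.006,0,0,0,0],[0,-0.006,0,0,0,0]]' >/dev/null && python3 g.py &&
python3 -m handwheel '[[0,-0.0005,0,0,0,0],[0,-0.001,0,0,0,0],[0,-0.0015,0,0,0,0],[0,-0.002,0,0,0,0],[0,-0.002,0,0,0,0],[0,-0.002,0,0,0,0],[0,-0.002,0,0,0,0],[0,-0.002,0,0,0,0]]' >/dev/null && python3 g.py &&
python3 -m handwheel '[[0,-0.0005,0,0,0,0],[0,-0.001,0,0,0,0],[0,-0.0015,0,0,0,0],[0,-0.002,0,0,0,0],[0,-0.002,0,0,0,0],[0,-0.002,0,0,0,0],[0,-0.002,0,0,0,0],[0,-0.002,0,0,0,0]]' >/dev/null && python3 g.py &&
python3 -m handwheel '[[0,-0.0005,0,0,0,0],[0,-0.001,0,0,0,0],[0,-0.0015,0,0,0,0],[0,-0.002,0,0,0,0],[0,-0.002,0,0,0,0],[0,-0.002,0,0,0,0],[0,-0.002,0,0,0,0],[0,-0.002,0,0,0,0]]' >/dev/null && python3 g.py &&
python3 -m handwheel '[[0,-0.0005,0,0,0,0],[0,-0.001,0,0,0,0],[0,-0.0015,0,0,0,0],[0,-0.002,0,0,0,0],[0,-0.002,0,0,0,0],[0,-0.002,0,0,0,0],[0,-0.002,0,0,0,0],[0,-0.002,0,0,0,0]]' >/dev/null && python3 g.py &&
python3 -m handwheel '[[0,-0.0005,0,0,0,0],[0,-0.001,0,0,0,0],[0,-0.0015,0,0,0,0],[0,-0.002,0,0,0,0],[0,-0.002,0,0,0,0],[0,-0.002,0,0,0,0],[0,-0.002,0,0,0,0],[0,-0.002,0,0,0,0]]' >/dev/null && python3 g.py
```

```text
fy 0.7 travel 0.2035False
```

```bash
sed -i 's/sys.exit(f>8)/sys.exit(int(f>8))/' g.py
python3 -m handwheel '[[0,-0.0005,0,0,0,0],[0,-0.001,0,0,0,0],[0,-0.0015,0,0,0,0],[0,-0.002,0,0,0,0],[0,-0.002,0,0,0,0],[0,-0.002,0,0,0,0],[0,-0.002,0,0,0,0],[0,-0.002,0,0,0,0]]' >/dev/null && python3 g.py &&
python3 -m handwheel '[[0,-0.0005,0,0,0,0],[0,-0.001,0,0,0,0],[0,-0.0015,0,0,0,0],[0,-0.002,0,0,0,0],[0,-0.002,0,0,0,0],[0,-0.002,0,0,0,0],[0,-0.002,0,0,0,0],[0,-0.002,0,0,0,0]]' >/dev/null && python3 g.py &&
python3 -m handwheel '[[0,-0.0005,0,0,0,0],[0,-0.001,0,0,0,0],[0,-0.0015,0,0,0,0],[0,-0.002,0,0,0,0],[0,-0.002,0,0,0,0],[0,-0.002,0,0,0,0],[0,-0.002,0,0,0,0],[0,-0.002,0,0,0,0]]' >/dev/null && python3 g.py &&
python3 -m handwheel '[[0,-0.0005,0,0,0,0],[0,-0.001,0,0,0,0],[0,-0.0015,0,0,0,0],[0,-0.002,0,0,0,0],[0,-0.002,0,0,0,0],[0,-0.002,0,0,0,0],[0,-0.002,0,0,0,0],[0,-0.002,0,0,0,0]]' >/dev/null && python3 g.py &&
python3 -m handwheel '[[0,-0.0005,0,0,0,0],[0,-0.001,0,0,0,0],[0,-0.0015,0,0,0,0],[0,-0.002,0,0,0,0],[0,-0.002,0,0,0,0],[0,-0.002,0,0,0,0],[0,-0.002,0,0,0,0],[0,-0.002,0,0,0,0]]' >/dev/null && python3 g.py &&
python3 -m handwheel '[[0,-0.0005,0,0,0,0],[0,-0.001,0,0,0,0],[0,-0.0015,0,0,0,0],[0,-0.002,0,0,0,0],[0,-0.002,0,0,0,0],[0,-0.002,0,0,0,0],[0,-0.002,0,0,0,0],[0,-0.002,0,0,0,0]]' >/dev/null && python3 g.py &&
python3 -m handwheel '[[0,-0.0005,0,0,0,0],[0,-0.001,0,0,0,0],[0,-0.0015,0,0,0,0],[0,-0.002,0,0,0,0],[0,-0.002,0,0,0,0],[0,-0.002,0,0,0,0],[0,-0.002,0,0,0,0],[0,-0.002,0,0,0,0]]' >/dev/null && python3 g.py &&
python3 -m handwheel '[[0,-0.0005,0,0,0,0],[0,-0.001,0,0,0,0],[0,-0.0015,0,0,0,0],[0,-0.002,0,0,0,0],[0,-0.002,0,0,0,0],[0,-0.002,0,0,0,0],[0,-0.002,0,0,0,0],[0,-0.002,0,0,0,0]]' >/dev/null && python3 g.py
```

```text
fy 1.4 travel 0.2056
fy 1.7 travel 0.2076
fy 1.5 travel 0.2096
fy 1.5 travel 0.2116
fy 2.1 travel 0.2135
fy 1.1 travel 0.2155
fy 1.2 travel 0.2175
fy 1.0 travel 0.2195
```

```bash
python3 -m handwheel '[[0,-0.0005,0,0,0,0],[0,-0.001,0,0,0,0],[0,-0.0015,0,0,0,0],[0,-0.002,0,0,0,0],[0,-0.002,0,0,0,0],[0,-0.002,0,0,0,0],[0,-0.002,0,0,0,0],[0,-0.002,0,0,0,0]]' >/dev/null && python3 g.py &&
python3 -m handwheel '[[0,-0.0005,0,0,0,0],[0,-0.001,0,0,0,0],[0,-0.0015,0,0,0,0],[0,-0.002,0,0,0,0],[0,-0.002,0,0,0,0],[0,-0.002,0,0,0,0],[0,-0.002,0,0,0,0],[0,-0.002,0,0,0,0]]' >/dev/null && python3 g.py &&
python3 -m handwheel '[[0,-0.0005,0,0,0,0],[0,-0.001,0,0,0,0],[0,-0.0015,0,0,0,0],[0,-0.002,0,0,0,0],[0,-0.002,0,0,0,0],[0,-0.002,0,0,0,0],[0,-0.002,0,0,0,0],[0,-0.002,0,0,0,0]]' >/dev/null && python3 g.py &&
python3 -m handwheel '[[0,-0.0005,0,0,0,0],[0,-0.001,0,0,0,0],[0,-0.0015,0,0,0,0],[0,-0.002,0,0,0,0],[0,-0.002,0,0,0,0],[0,-0.002,0,0,0,0],[0,-0.002,0,0,0,0],[0,-0.002,0,0,0,0]]' >/dev/null && python3 g.py &&
python3 -m handwheel '[[0,-0.0005,0,0,0,0],[0,-0.001,0,0,0,0],[0,-0.0015,0,0,0,0],[-0.001,-0.002,0,0,0,0],[-0.001,-0.002,0,0,0,0],[-0.001,-0.002,0,0,0,0],[-0.001,-0.002,0,0,0,0],[-0.001,-0.002,0,0,0,0]]' >/dev/null && python3 g.py &&
python3 -m handwheel '[[0,-0.0005,0,0,0,0],[0,-0.001,0,0,0,0],[0,-0.0015,0,0,0,0],[0,-0.002,0,0,0,0],[0,-0.002,0,0,0,0],[0,-0.002,0,0,0,0],[0,-0.002,0,0,0,0],[0,-0.002,0,0,0,0]]' >/dev/null && python3 g.py &&
python3 -m handwheel '[[0,-0.0005,0,0,0,0],[0,-0.001,0,0,0,0],[0,-0.0015,0,0,0,0],[0,-0.002,0,0,0,0],[0,-0.002,0,0,0,0],[0,-0.002,0,0,0,0],[0,-0.002,0,0,0,0],[0,-0.002,0,0,0,0]]' >/dev/null && python3 g.py &&
python3 -m handwheel '[[0,-0.0005,0,0,0,0],[0,-0.001,0,0,0,0],[0,-0.0015,0,0,0,0],[0,-0.002,0,0,0,0],[0,-0.002,0,0,0,0],[0,-0.002,0,0,0,0],[0,-0.002,0,0,0,0],[0,-0.002,0,0,0,0]]' >/dev/null && python3 g.py &&
python3 -m handwheel '[[0,-0.0005,0,0,0,0],[0,-0.001,0,0,0,0],[0,-0.0015,0,0,0,0],[0,-0.002,0,0,0,0],[0,-0.002,0,0,0,0],[0,-0.002,0,0,0,0],[0,-0.002,0,0,0,0],[0,-0.002,0,0,0,0]]' >/dev/null && python3 g.py &&
python3 -m handwheel '[[0,-0.0005,0,0,0,0],[0,-0.001,0,0,0,0],[0,-0.0015,0,0,0,0],[0,-0.002,0,0,0,0],[0,-0.002,0,0,0,0],[0,-0.002,0,0,0,0],[0,-0.002,0,0,0,0],[0,-0.002,0,0,0,0]]' >/dev/null && python3 g.py; python3 -c "
from rig import bot;s=bot.read_state();print(s['time_s'],s['force'],s['position'])"
```

```text
fy 2.3 travel 0.2215
fy 1.8 travel 0.2235
fy 2.8 travel 0.2255
fy 1.7 travel 0.2275
fy 1.4 travel 0.2296
fy 1.4 travel 0.2315
fy 2.3 travel 0.2335
fy 2.7 travel 0.2354
fy 4.4 travel 0.2370
fy 9.7 travel 0.2380
34.2 [2.22502351 9.73273443 6.22336966] [ 0.47130172 -0.00157051  0.11022167]
```

```bash
python3 -m handwheel '[[0,-0.0003,0,0,0,0],[0,-0.0006,0,0,0,0],[0,-0.001,0,0,0,0],[0,-0.001,0,0,0,0],[0,-0.001,0,0,0,0],[0,-0.001,0,0,0,0],[0,-0.001,0,0,0,0],[0,-0.001,0,0,0,0]]' >/dev/null ; python3 g.py
```

```text
fy 11.0 travel 0.2384
```

```bash
python3 -m handwheel '[[0,-0.0005,0,0,0,0],[0,-0.001,0,0,0,0],[0,-0.0015,0,0,0,0],[0,-0.0015,0,0,0,0],[0,-0.0015,0,0,0,0],[0,-0.0015,0,0,0,0],[0,-0.0015,0,0,0,0],[0,-0.0015,0,0,0,0]]' >/dev/null ; python3 g.py
```

```text
fy 15.7 travel 0.2391
```

The force rises steadily while travel stalls at 0.238–0.239 m, so the carriage is on the stop. I ease off slightly, open and lift.

```bash
python3 -m handwheel '[[0,0.0005,0,0,0,0],[0,0.001,0,0,0,0],[0,0.0015,0,0,0,0],[0,0.0015,0,0,0,0],[0,0.0015,0,0,0,0],[0,0.0015,0,0,0,0],[0,0.0015,0,0,0,0],[0,0.0015,0,0,0,0]]' >/dev/null ; python3 g.py; python3 -m handwheel '[[0,0,0,0,0,0],[0,0,0,0,0,0],[0,0,0,0,0,0],[0,0,0,0,0,0],[0,0,0.005,0,0,0],[0,0,0.02,0,0,0],[0,0,0.04,0,0,0],[0,0,0.07,0,0,0]]' -0.03;python3 -m handwheel '[[0,0,0.03,0,0,0],[0,0,0.06,0,0,0],[0,0,0.09,0,0,0],[0,0.03,0.12,0,0,0],[0,0.06,0.12,0,0,0],[0,0.09,0.12,0,0,0],[0,0.12,0.12,0,0,0],[0,0.15,0.12,0,0,0]]'
python3 - <<'E'
from h import *
for n in("side","top"):
    im,d=cap(n,n+"f.png");P=cloud(n,d);X,Y,Z=P[...,0],P[...,1],P[...,2]
    m=(X>.43)&(X<.53)&(Y>-.06)&(Y<.06)&(Z>.095)&(Z<.125);q=P[m];print(n,len(q),q.mean(0) if len(q) else 0)
    m=(abs(X-.683)<.04)&(abs(Y)<.04)&(Z>.045)&(Z<.065);print("spool top",m.sum(),P[m].mean(0) if m.any() else 0)
E
```

```text
fy 11.1 travel 0.2386
time_s: 36.87
position: [0.4695, -0.0037, 0.1792]
tcp_rot: [[-0.999, 0.035, -0.006], [0.035, 0.999, 0.001], [0.006, 0.001, -1.0]]
force: [0.2, -0.7, -0.0]
opening: 0.48
grasp_force: 0.0
time_s: 37.53
position: [0.4707, 0.1471, 0.3005]
tcp_rot: [[-0.999, 0.036, -0.0], [0.036, 0.999, -0.001], [0.0, -0.001, -1.0]]
force: [-0.5, -0.4, 0.0]
opening: 0.486
grasp_force: 0.0
side 115 [0.46979633 0.00288472 0.10570258]
spool top 181 [0.68123424 0.00358936 0.05317278]
top 130 [ 0.47206584 -0.00106879  0.10986028]
spool top 381 [ 0.68359897 -0.00163254  0.05364306]
```

View pics/sidef.png

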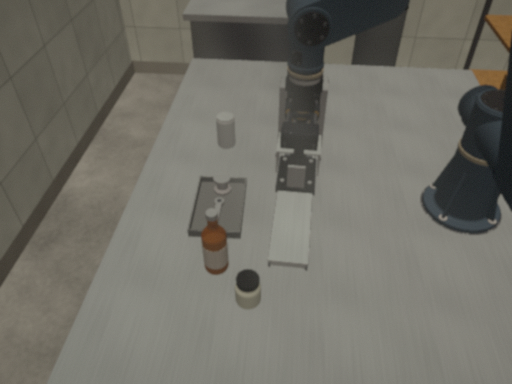

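The carriage is in the tunnel with its tab at (297,176), and the tray contents are undisturbed. The depth check reads about 2 mm short of the travel I measured, so I confirm with a gentle push from behind using closed fingers.

```bash
python3 -m handwheel '[[0,-0.03,0,0,0,0],[0,-0.06,0,0,0,0],[0,-0.09,0,0,0,0],[0.001,-0.107,-0.02,0,0,0],[0.001,-0.107,-0.055,0,0,0],[0.001,-0.107,-0.09,0,0,0],[0.001,-0.107,-0.125,0,0,0],[0.001,-0.107,-0.16,0,0,0]]' -1; python3 -m handwheel '[[0,0,-0.02,0,0,0],[0,0,-0.03,0,0,0],[0,0,-0.03,0,0,0],[0,0,-0.03,0,0,0],[0,-0.003,-0.03,0,0,0],[0,-0.006,-0.03,0,0,0],[0,-0.009,-0.03,0,0,0],[0,-0.009,-0.03,0,0,0]]';python3 g.py &&
python3 -m handwheel '[[0,-0.001,0,0,0,0],[0,-0.002,0,0,0,0],[0,-0.003,0,0,0,0],[0,-0.004,0,0,0,0],[0,-0.005,0,0,0,0],[0,-0.005,0,0,0,0],[0,-0.005,0,0,0,0],[0,-0.005,0,0,0,0]]' >/dev/null && python3 g.py &&
python3 -m handwheel '[[0,-0.0005,0,0,0,0],[0,-0.001,0,0,0,0],[0,-0.0015,0,0,0,0],[0,-0.002,0,0,0,0],[0,-0.002,0,0,0,0],[0,-0.002,0,0,0,0],[0,-0.002,0,0,0,0],[0,-0.002,0,0,0,0]]' >/dev/null && python3 g.py &&
python3 -m handwheel '[[0,-0.0005,0,0,0,0],[0,-0.001,0,0,0,0],[0,-0.0015,0,0,0,0],[0,-0.002,0,0,0,0],[0,-0.002,0,0,0,0],[0,-0.002,0,0,0,0],[0,-0.002,0,0,0,0],[0,-0.002,0,0,0,0]]' >/dev/null && python3 g.py &&
python3 -m handwheel '[[0,-0.0005,0,0,0,0],[0,-0.001,0,0,0,0],[0,-0.0015,0,0,0,0],[0,-0.002,0,0,0,0],[0,-0.002,0,0,0,0],[0,-0.002,0,0,0,0],[0,-0.002,0,0,0,0],[0,-0.002,0,0,0,0]]' >/dev/null && python3 g.py
```

```text
time_s: 38.3
position: [0.4721, 0.0379, 0.139]
tcp_rot: [[-0.999, 0.036, 0.0], [0.036, 0.999, -0.001], [-0.0, -0.001, -1.0]]
force: [0.4, -0.4, -0.4]
opening: 0.024
grasp_force: 0.0
time_s: 38.97
position: [0.4731, 0.0296, 0.111]
tcp_rot: [[-0.999, 0.035, 0.002], [0.035, 0.999, -0.001], [-0.002, -0.001, -1.0]]
force: [-0.5, -0.2, -0.6]
opening: -0.001
grasp_force: 0.0
fy -0.2 travel 0.2068
fy -0.3 travel 0.2111
fy 0.5 travel 0.2131
fy 0.2 travel 0.2151
fy -0.8 travel 0.2171
```

```bash
for i in 1; do
python3 -m handwheel '[[0,-0.0005,0,0,0,0],[0,-0.001,0,0,0,0],[0,-0.0015,0,0,0,0],[0,-0.0015,0,0,0,0],[0,-0.0015,0,0,0,0],[0,-0.0015,0,0,0,0],[0,-0.0015,0,0,0,0],[0,-0.0015,0,0,0,0]]' >/dev/null && python3 g.py &&
python3 -m handwheel '[[0,-0.0005,0,0,0,0],[0,-0.001,0,0,0,0],[0,-0.0015,0,0,0,0],[0,-0.0015,0,0,0,0],[0,-0.0015,0,0,0,0],[0,-0.0015,0,0,0,0],[0,-0.0015,0,0,0,0],[0,-0.0015,0,0,0,0]]' >/dev/null && python3 g.py &&
python3 -m handwheel '[[0,-0.0005,0,0,0,0],[0,-0.001,0,0,0,0],[0,-0.0015,0,0,0,0],[0,-0.0015,0,0,0,0],[0,-0.0015,0,0,0,0],[0,-0.0015,0,0,0,0],[0,-0.0015,0,0,0,0],[0,-0.0015,0,0,0,0]]' >/dev/null && python3 g.py &&
python3 -m handwheel '[[0,-0.0005,0,0,0,0],[0,-0.001,0,0,0,0],[0,-0.0015,0,0,0,0],[0,-0.0015,0,0,0,0],[0,-0.0015,0,0,0,0],[0,-0.0015,0,0,0,0],[0,-0.0015,0,0,0,0],[0,-0.0015,0,0,0,0]]' >/dev/null && python3 g.py &&
python3 -m handwheel '[[0,-0.0005,0,0,0,0],[0,-0.001,0,0,0,0],[0,-0.0015,0,0,0,0],[0,-0.0015,0,0,0,0],[0,-0.0015,0,0,0,0],[0,-0.0015,0,0,0,0],[0,-0.0015,0,0,0,0],[0,-0.0015,0,0,0,0]]' >/dev/null && python3 g.py; done
```

```text
fy 0.0 travel 0.2186
fy -1.2 travel 0.2201
fy 3.4 travel 0.2214
fy 5.7 travel 0.2223
fy 9.1 travel 0.2230
```

The force rises straight from contact, so the carriage was already home. I retreat and hand in.

```bash
python3 -m handwheel '[[0,0.002,0,0,0,0],[0,0.006,0,0,0,0],[0,0.014,0,0,0,0],[0,0.025,0,0,0,0],[0,0.035,0.02,0,0,0],[0,0.04,0.05,0,0,0],[0,0.04,0.08,0,0,0],[0,0.04,0.12,0,0,0]]'; python3 -m handwheel '[[0,0,0.02,0,0,0],[0,0,0.02,0,0,0],[0,0,0.02,0,0,0],[0,0,0.02,0,0,0],[0,0,0.02,0,0,0],[0,0,0.02,0,0,0],[0,0,0.02,0,0,0],[0,0,0.02,0,0,0]]'; python3 -c "
from rig import bot
print(bot.hand_in())"
```

```text
time_s: 45.63
position: [0.4706, 0.0529, 0.2298]
tcp_rot: [[-0.999, 0.034, -0.005], [0.034, 0.999, 0.0], [0.005, 0.0, -1.0]]
force: [0.6, -0.5, -0.9]
opening: 0.003
grasp_force: 0.0
time_s: 46.3
position: [0.472, 0.0518, 0.2491]
tcp_rot: [[-0.999, 0.035, -0.002], [0.035, 0.999, 0.0], [0.002, 0.0, -1.0]]
force: [0.5, 0.5, 0.9]
opening: 0.005
grasp_force: 0.0
the job is handed in; nothing more can be done
None
```

I handed the job in at about 46 s, with no verdict returned: the spool is upright and the spanner flat in the tray, the carriage rests on its end stop at about 0.238 m travel and is released, and the bottle, jar and can were left alone.

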